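Sweep tile chips off the scanner into the scoop and hold the scoop level

ROBOT

A 6-joint arm with a two-finger parallel gripper is mounted at the origin on the work surface. World frame = base frame: x ahead of the robot, y to its left, z up, the work surface at z = 0. Lengths are in m, angles in rad, forces in N, time in s.
With the tool pointing down it reaches from about 0.425 to 0.95 m from the base axis. Payload 3.5 kg.
Tool frame: the origin (TCP) lies midway between the tips of the shut fingers; the grasp point (between the pads) lies 19 mm behind it; z points along the fingers, y is the direction in which the jaws open and shut (so a half turn about z gives the same grasp; the last joint's range is limited). The gripper opens to 85 mm and grips with 20 to 120 N. Pads are 22 mm wide; open, the fingers measure 114 mm over their backs; the gripper's body (76 mm by 85 mm) begins 54 mm behind the grasp point. The pads swing forward as they close: fully open they stand 13 mm farther back than shut.
Start: joints at [-1.427, 0.286, 1.577, -0, 1.279, -0.15], TCP at [0.195, -0.646, 0.231] pointing down, gripper open.
Joint ranges: [-2.77, 2.77], [-0.9, 2.22], [0.21, 2.48], [-1.53, 4.67], [0.24, 2.81], [-2.84, 2.84]. Speed limits (rad/s): [2.79, 2.79, 3.14, 3.14, 3.14, 3.14].

INTERFACE

Orientations are given as a unit quaternion [x, y, z, w].
In Python, from plant import * gives the robot as it stands.
- The arm moves only by the shell command python3 -m jog 'ROWS' [FORCE]. ROWS is a JSON object of lists of equal length, an entry for each row: "travel": the shift along the world's x, y, z in mm, a list of three; "dr": the turn, a rotation vector about the world's x, y, z in degrees, a list of three; "jaw": the closure in counts, from 0 (fully open) to 255 (shut). In form: {"travel": [[x, y, z], ...], "dr": [[wx, wy, wz], ...], "jaw": [jaw, ...]}. A call has 1 to 5 rows; each row shifts and turns the commanded pose from where the row before left it; what a row does not reach is not made up. A row lasts 1/12 s, in which the tool goes at most 41.7 mm and 7.16 degrees, less where a joint would pass 70% of its speed; a pose out of reach is approached as far as the arm can. A call is refused whole if a number of a shift passes 41.7 or a number of a turn 7.16, either way. A call with a gripper value outside its range is refused whole. The fingers move at their own pace and stop on an object; FORCE is the grip in N (left out, the last holds). Time passes only in rows, so rows that do not move let the fingers close. It gives the time, the measured TCP pose, the force and the opening at its end, in the units of the state.
- get_state(): the state, without advancing time (a new reading comes with each control period).
- read_camera(name): name is "scene" or "top" or "wrist"; returns the picture (384x512x3 uint8, red, green, blue); there is no depth.
- camera_info(name): a dict with "K" (3x3 intrinsics, pixels), "R" (3x3) and "t" (3): a world point X has camera coordinates R X + t; the wrist camera has in their place "mount" (4x4, takes a point from camera to tool coordinates, whose origin is the TCP and whose axes are the flange's). Camera axes: x right, y down, z forward; pixel columns grow to the right and rows downward; lengths in m; the calibration is good to about 2 mm. A picture is of the moment at which its call begins: read the wrist's pose just before it. camera_info takes no time and is no camera call.
- sign_off(): hands the job in, once; it reports no verdict.
The state is a dict: "time": time; "qpos": joint angles; "dq": joint speeds; "joint_efforts": joint torques, N m; "eef_pos": TCP position; "tcp_rot": TCP orientation; "contact_force": force on the tool from outside, world axes, zero at the start; "wrist_torque": the same for the moment, N m; "opening": opening from 0.0 (shut) to 1.0 (fully open).
Only numpy, scipy, OpenCV 4.12 (cv2) and the standard library are available. Lean on these libraries where they do the work, as an engineer would, in place of code of your own. Each camera call takes 0.05 s, during which the arm holds its last target. There are 200 camera calls.

TASK

Four sharp chips of wall tile have fallen on the closed lid of the flatbed scanner: with the scraper block, sweep them all over the scanner's end into the scoop waiting there, without touching the chips with the gripper, then stand the scraper back upright on the desk or the scanner lid. Grip the scoop by its top handle, draw it back from under the scanner's edge, lift it with the chips in it, keeping it level, and finish while still holding it, steady and level, its underside about 15 cm above the desk, ready for a colleague with the waste bag. Leave the other things where they are.

Things in the scene. Friction and masses are not known exactly. Their poses are not given: they have to be found in the camera images.
- scanner: black flatbed scanner, fixed, shut; flat lid 262 mm (x) by 400 mm (y), top 40 mm above the desk, thin grey strip along its -x side. Origin at desk height under the middle of the short lid edge where the scoop waits; the scanner runs from there to its +y. That end overhangs: clear below 21 mm height, base set in 37 mm. The notebook covers the lid from about 240 mm on.
- scoop: loose grey plastic dust scoop, 180 mm wide (its x), 170 deep (its y), about 0.26 kg. Origin at the centre of its underside, z up; the open mouth with a 6 mm high lip is at its +y end and is tucked about 14 mm under the scanner's lid edge at the start (so draw it at least 25 mm along its -y before lifting it by more than 5 mm). Floor 3 mm thick, side walls rise from 13 mm at the mouth to about 50 mm at the rear, rear wall 48 mm.
- scoop_grip (a point): point to grip on the scoop's handle, about over the loaded scoop's centre of mass: 18 mm towards the rear from the scoop's centre, 75 mm above its underside. The handle is a level black bar 22 mm wide (x) by 22 mm high, running along the scoop's y from 7 mm in front of its centre to the rear wall's post, free below.
- scraper_center (a point): middle of the upright grip of the loose scraper block, 45 mm above its underside (z up). The block stands on a grey foot with steel edges, 112 mm long (its x), 34 mm thick (its y), 20 mm high, on which stands the grey grip rib, 90 mm long, 20 mm thick, up to 70 mm. About 0.17 kg. Either long side scrapes.
- scraper: the same scraper block, origin at the centre of its underside
- chip0: sharp chip of white wall tile with grey mortar, about 28 x 22 x 10 mm thick, 12 g, lying loose on the scanner's lid; origin at its centre
- chip1: sharp chip of white wall tile with grey mortar, about 24 x 24 x 11 mm thick, 12 g, lying loose on the scanner's lid; origin at its centre
- chip2: sharp chip of white wall tile with grey mortar, about 32 x 20 x 10 mm thick, 12 g, lying loose on the scanner's lid; origin at its centre
- chip3: sharp chip of white wall tile with grey mortar, about 26 x 20 x 12 mm thick, 12 g, lying loose on the scanner's lid; origin at its centre
- sanitiser: clear round hand-sanitiser bottle with white cap, 60 mm across, 130 high; bystander, standing on the desk; origin at the centre of its underside
- stapler: black stapler, 125 x 34 x 50 mm high; bystander, standing on the desk; origin at the centre of its underside
- notebook: open white spiral notebook with a pen on it, 205 x 145 x 14 mm, lying on the scanner's lid beyond the chips; bystander; origin at the centre of its underside
- mouse: black computer mouse, 105 x 60 x 30 mm; bystander, standing on the desk; origin at the centre of its underside
- tape: clear roll of packing tape lying flat, 90 mm across, 24 high; bystander, standing on the desk; origin at the centre of its underside

How it is judged:
On the way, in this order (a step that is already met when the one before it is completed fails the run):
1. all four chips have been swept into the scoop while it stands on the desk (x of chip0 in the frame of scoop between -0.09 and 0.09 m and y of chip0 in the frame of scoop between -0.087 and 0.087 m and z of chip0 in the frame of scoop between -0.005 and 0.06 m and x of chip1 in the frame of scoop between -0.09 and 0.09 m and y of chip1 in the frame of scoop between -0.087 and 0.087 m and z of chip1 in the frame of scoop between -0.005 and 0.06 m and x of chip2 in the frame of scoop between -0.09 and 0.09 m and y of chip2 in the frame of scoop between -0.087 and 0.087 m and z of chip2 in the frame of scoop between -0.005 and 0.06 m and x of chip3 in the frame of scoop between -0.09 and 0.09 m and y of chip3 in the frame of scoop between -0.087 and 0.087 m and z of chip3 in the frame of scoop between -0.005 and 0.06 m and height (world z) of scoop below 0.012 m), for 0.2 s.
2. the scoop, chips in it, is lifted clear of the desk (x of chip0 in the frame of scoop between -0.09 and 0.09 m and y of chip0 in the frame of scoop between -0.087 and 0.087 m and z of chip0 in the frame of scoop between -0.005 and 0.06 m and x of chip1 in the frame of scoop between -0.09 and 0.09 m and y of chip1 in the frame of scoop between -0.087 and 0.087 m and z of chip1 in the frame of scoop between -0.005 and 0.06 m and x of chip2 in the frame of scoop between -0.09 and 0.09 m and y of chip2 in the frame of scoop between -0.087 and 0.087 m and z of chip2 in the frame of scoop between -0.005 and 0.06 m and x of chip3 in the frame of scoop between -0.09 and 0.09 m and y of chip3 in the frame of scoop between -0.087 and 0.087 m and z of chip3 in the frame of scoop between -0.005 and 0.06 m and height (world z) of scoop above 0.07 m), for 0.2 s.
At the end, for the whole second after the job is handed in: Still gripped, the scoop is 100 to 220 mm above the desk (underside), level within 8 degrees, still (25 mm/s, 0.15 rad/s), touching only gripper and chips, all four chips in its pan; the scraper stands upright (within 11 degrees), at rest, on the desk or the scanner lid (x of chip0 in the frame of scoop between -0.09 and 0.09 m and y of chip0 in the frame of scoop between -0.087 and 0.087 m and z of chip0 in the frame of scoop between -0.005 and 0.06 m and x of chip1 in the frame of scoop between -0.09 and 0.09 m and y of chip1 in the frame of scoop between -0.087 and 0.087 m and z of chip1 in the frame of scoop between -0.005 and 0.06 m and x of chip2 in the frame of scoop between -0.09 and 0.09 m and y of chip2 in the frame of scoop between -0.087 and 0.087 m and z of chip2 in the frame of scoop between -0.005 and 0.06 m and x of chip3 in the frame of scoop between -0.09 and 0.09 m and y of chip3 in the frame of scoop between -0.087 and 0.087 m and z of chip3 in the frame of scoop between -0.005 and 0.06 m and height (world z) of scoop between 0.1 and 0.22 m and angle between scoop's own z axis and vertical below 0.14 rad and linear speed of scoop below 0.025 m/s and angular speed of scoop below 0.15 rad/s and contact force between the fingers and scoop above 1 N and contact force between scoop and scanner below 0.1 N and contact force between each of scoop, the fingers and scraper below 0.1 N and contact force between scoop and sanitiser below 0.1 N and contact force between scoop and stapler below 0.1 N and contact force between scoop and notebook below 0.1 N and contact force between scoop and mouse below 0.1 N and contact force between scoop and tape below 0.1 N and height (world z) of scraper below 0.05 m and angle between scraper's own z axis and vertical below 0.2 rad and linear speed of scraper below 0.02 m/s); the arm keeps its last pose, push and grip.
It fails at once if the gripper touches a chip (contact force between the fingers and chip0 above 0.3 N or contact force between the fingers and chip1 above 0.3 N or contact force between the fingers and chip2 above 0.3 N or contact force between the fingers and chip3 above 0.3 N).
It fails at once if the scoop is tipped by more than 17 degrees (angle between scoop's own z axis and vertical above 0.3 rad).
It fails at once if a bystander is moved by more than 30 mm (distance of any of sanitiser, stapler, notebook, mouse, tape from where it was at the start of the episode above 0.03 m).
It also fails if it takes over 67 s, if anything falls off the work surface, if the arm or the gripper's body presses on something with over 40 N, if the wrist force passes 120 N, or if a joint passes its speed limit or range.

## Working session

There is one attempt and no reset: what is moved stays moved. The work goes in short steps, Python scripts to look and compute and a shell command to move; the robot and the scene stay as the last step left them, time stands still between calls to the robot, and variables do not carry over. Pictures are saved under pics/ and viewed, about 8 in all and at most 12, crops included, and the job is handed in when it is done.

```bash
mkdir -p pics; python3 - <<'E'
from plant import *
import cv2,numpy as np
for n in ("top","scene"):
    im=read_camera(n); cv2.imwrite(f"pics/{n}0.png",cv2.resize(im[:,:,::-1],None,fx=1.5,fy=1.5,interpolation=cv2.INTER_CUBIC)); np.save(f"pics/{n}0.npy",im)
    c=camera_info(n); print(n,np.round(c["K"],1).tolist(),np.round(c["R"],4).tolist(),np.round(c["t"],4).tolist())
print(get_state()); print(camera_info("wrist"))
E
```

```text
top [[348.7, 0.0, 254.9], [0.0, 348.7, 187.2], [0.0, 0.0, 1.0]] [[-0.012, -0.9999, -0.0022], [-0.995, 0.0121, -0.0988], [0.0988, 0.001, -0.9951]] [-0.0205, 0.547, 0.9409]
scene [[454.1, 0.0, 256.6], [0.0, 454.1, 179.2], [0.0, 0.0, 1.0]] [[-0.5816, 0.8135, 0.0025], [0.697, 0.5, -0.5139], [-0.4193, -0.2972, -0.8578]] [0.3578, -0.3253, 1.4806]
{'time': 0.1, 'qpos': array([-1.42699708e+00,  2.87115915e-01,  1.57804367e+00,  9.60084955e-06,
        1.27860830e+00, -1.49972059e-01]), 'dq': array([-4.64384528e-05, -2.28686714e-03, -5.04694462e-03, -1.79264409e-03,
       -1.30251093e-03,  7.81646976e-04]), 'joint_efforts': array([ 2.34166500e-04, -4.07297087e+01, -2.93699008e+01, -1.24732637e-04,
        3.43014894e-03,  5.31409476e-07]), 'eef_pos': array([ 0.19541724, -0.64546609,  0.23005253]), 'tcp_rot': array([ 9.89231302e-01,  1.46356577e-01,  7.95224917e-06, -1.08759503e-03]), 'contact_force': array([-0.13462543,  1.13833053,  0.55405927]), 'wrist_torque': array([-0.05221483,  0.03701639, -0.02370117]), 'opening': 0.9998914253076143}
{'K': array([[317.54916515,   0.        , 249.38674663],
       [  0.        , 317.54916515, 194.97015817],
       [  0.        ,   0.        ,   1.        ]]), 'mount': array([[-2.31056106e-04, -9.59872619e-01, -2.80436271e-01,
         7.10943240e-02],
       [ 9.99999957e-01, -2.71886224e-04,  1.06691069e-04,
        -6.02848830e-04],
       [-1.78656594e-04, -2.80436235e-01,  9.59872641e-01,
        -1.43137707e-01],
       [ 0.00000000e+00,  0.00000000e+00,  0.00000000e+00,
         1.00000000e+00]])}
```

View pics/top0.png

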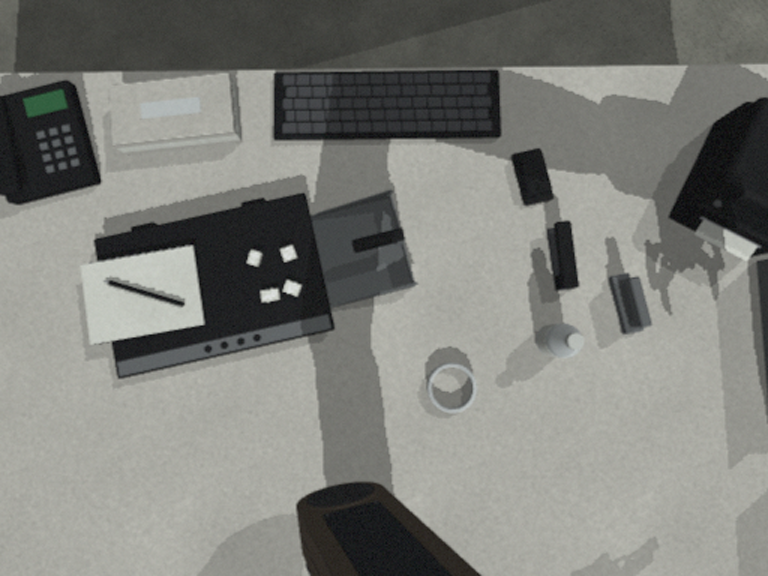

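View pics/scene0.png

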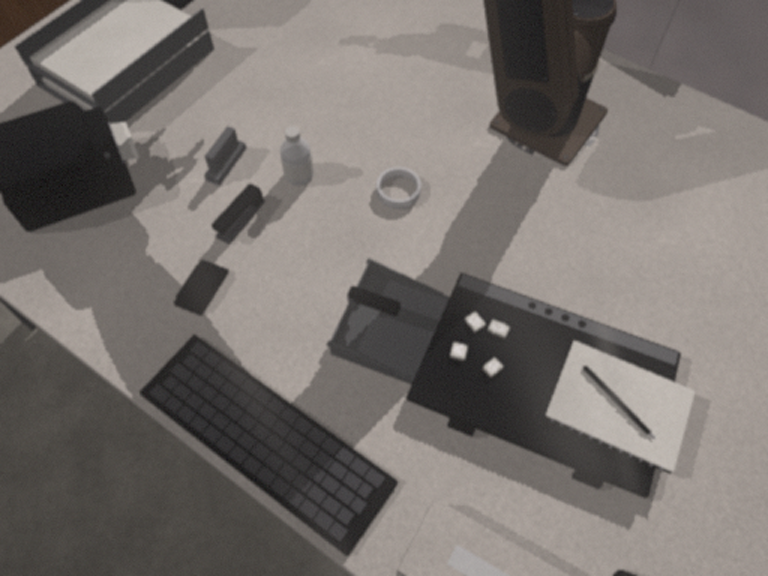

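The top view shows the scanner lid's scoop-end edge from (306,195) to (333,328). The chips are near (255,258), (289,253), (270,296) and (292,288), the scoop handle bar runs from (353,243) to (403,237), and the scraper is at (630,303). The scene view agrees with this layout.

```bash
cat > h.py <<'E'
from plant import *
import cv2,numpy as np
from scipy.spatial.transform import Rotation as Ro
def ray(n,uv,z,st=None):
    c=camera_info(n);u=np.atleast_2d(np.array(uv,float))
    d=np.c_[u,np.ones(len(u))]@np.linalg.inv(c["K"]).T
    if n=="wrist":
        M=c["mount"];T=Ro.from_quat(st["tcp_rot"]).as_matrix()
        d=d@M[:3,:3].T@T.T; o=T@M[:3,3]+st["eef_pos"]
    else:
        d=d@c["R"]; o=-c["R"].T@c["t"]
    return o+d*((np.asarray(z)-o[2])/d[:,2])[:,None]
def blobs(m,amin=8):
    n,l,s,c=cv2.connectedComponentsWithStats(m.astype(np.uint8))
    return [(i,s[i,4],c[i]) for i in range(1,n) if s[i,4]>=amin],l
E
python3 - <<'E'
from h import *
p=lambda *a:print(*[np.round(x,4).tolist() if not isinstance(x,str) else x for x in a])
for n,lid in (("top",[(306,195),(333,328),(118,377),(97,238)]),("scene",[(409,398),(462,274),(680,352),(650,492)])):
    im=np.load(f"pics/{n}0.npy"); P=ray(n,np.array(lid)/1.5,.04); p(n,"lid",P[:,:2],"e01",[np.linalg.norm(P[0]-P[1]),np.linalg.norm(P[1]-P[2])])
    x,y,w,h=(150,150,62,60) if n=="top" else (290,200,60,55)
    m=np.zeros(im.shape[:2],bool); m[y:y+h,x:x+w]=im[y:y+h,x:x+w].min(2)>120
    for i,a,c in blobs(m)[0]: p("chip",ray(n,c,.048)[0,:2],[a])
p("handle top",ray("top",np.array([(353,243),(403,237)])/1.5,.086))
p("handle scene",ray("scene",np.array([(352,292),(400,308)])/1.5,.086))
p("scoop rear top z.05",ray("top",np.array([(391,192),(415,284)])/1.5,.05))
p("scr top z.07",ray("top",np.array([(621,279),(634,277),(640,323),(649,324)])/1.5,.07))
p("foot z.02",ray("top",np.array([(611,277),(623,333),(650,327)])/1.5,.02))
p("scr scene z.07",ray("scene",np.array([(207,155),(233,130)])/1.5,.07))
p("tape,san,stap,mouse",ray("top",np.array([(451,388)])/1.5,.012),ray("top",np.array([(575,341)])/1.5,.13),ray("top",np.array([(563,222),(572,288)])/1.5,.05),ray("top",np.array([(532,177)])/1.5,.02))
st=get_state();T=Ro.from_quat(st["tcp_rot"]).as_matrix();p(T)
im=read_camera("top");cv2.imwrite("pics/c1.png",cv2.resize(im[130:260,190:450,::-1],None,fx=3,fy=3,interpolation=cv2.INTER_CUBIC))
E
```

```text
top lid [[0.7072, 0.1128], [0.4607, 0.0633], [0.3777, 0.4495], [0.6311, 0.4978]] e01 [0.2515, 0.395]
chip [0.5976, 0.1447] [87]
chip [0.5902, 0.2068] [80]
chip [0.5346, 0.1378] [92]
chip [0.5223, 0.1777] [99]
scene lid [[0.7138, 0.1186], [0.4643, 0.0634], [0.3789, 0.4459], [0.6236, 0.5013]] e01 [0.2555, 0.3919]
chip [0.5351, 0.1327] [92]
chip [0.5224, 0.1723] [95]
chip [0.5979, 0.1394] [88]
chip [0.5899, 0.201] [88]
handle top [[0.608, 0.0235, 0.086], [0.6175, -0.0642, 0.086]]
handle scene [[0.6294, -0.0592, 0.086], [0.6069, 0.0249, 0.086]]
scoop rear top z.05 [[0.7082, -0.0449, 0.05], [0.5379, -0.0859, 0.05]]
scr top z.07 [[0.5405, -0.4487, 0.07], [0.5438, -0.4719, 0.07], [0.4627, -0.4776, 0.07], [0.4607, -0.4932, 0.07]]
foot z.02 [[0.5493, -0.4532, 0.02], [0.4453, -0.4696, 0.02], [0.4557, -0.52, 0.02]]
scr scene z.07 [[0.5431, -0.4808, 0.07], [0.4648, -0.4833, 0.07]]
tape,san,stap,mouse [[0.3483, -0.151, 0.012]] [[0.4339, -0.3405, 0.13]] [[0.6483, -0.3581, 0.05], [0.5272, -0.3687, 0.05]] [[0.7422, -0.3137, 0.02]]
[[0.9572, 0.2896, -0.0003], [0.2896, -0.9572, 0.0022], [0.0003, -0.0021, -1.0]]
```

View pics/c1.png

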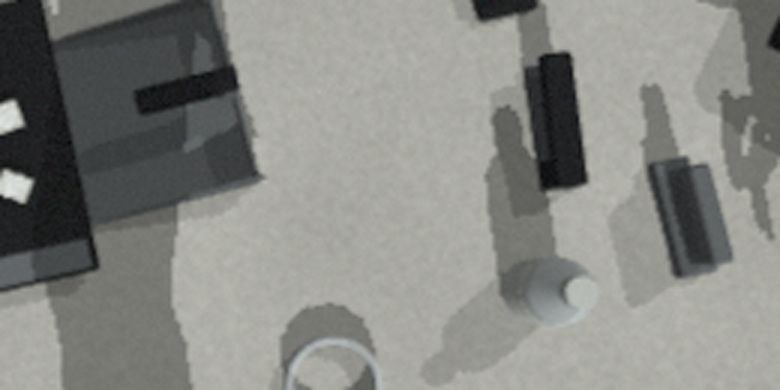

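The crop shows the scraper upright with its foot's left edge from (650,163) to (677,276), which gives a yaw of about 13°. Both views agree on the chips and lid to within 5 mm. I'll move above the scraper and look closer.

```bash
python3 -m jog '{"travel":[[40,20,0],[40,20,0],[40,20,0],[40,20,0],[40,20,0]],"dr":[[0,0,-1],[0,0,-1],[0,0,-1],[0,0,-0.5],[0,0,0]],"jaw":[0,0,0,0,0]}' 40
python3 -m jog '{"travel":[[35,25,0],[35,25,0],[30,20,0],[0,0,0],[0,0,0]],"dr":[[0,0,0],[0,0,0],[0,0,0],[0,0,0],[0,0,0]],"jaw":[0,0,0,0,0]}'
python3 - <<'E'
from h import *
st=get_state();im=read_camera("wrist");cv2.imwrite("pics/w1.png",im[:,:,::-1]);np.save("pics/w1.npy",im)
import pickle;pickle.dump(st,open("pics/w1.pkl","wb"))
E
```

```text
time: 0.57
eef_pos: [0.3832, -0.5516, 0.2309]
tcp_rot: [0.993, 0.116, -0.0, -0.0]
contact_force: [-0.1, 0.0, 0.5]
opening: 1.002
time: 0.98
eef_pos: [0.4812, -0.4827, 0.2308]
tcp_rot: [0.993, 0.118, -0.0, -0.0]
contact_force: [-1.2, 0.5, -0.1]
opening: 1.0
```

View pics/w1.png

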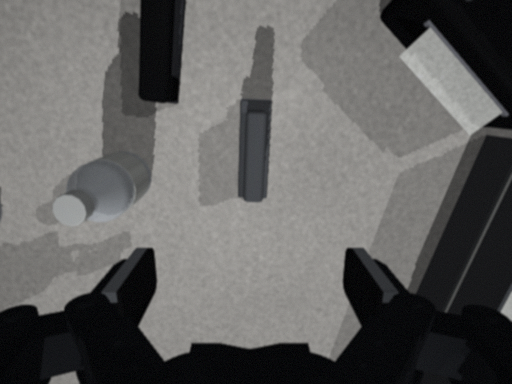

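The wrist view shows the rib top from about (246,111) to (267,111) at the far end and (245,201) to (264,201) at the near end. The foot spans x 239–271.

```bash
python3 - <<'E'
from h import *
import pickle
st=pickle.load(open("pics/w1.pkl","rb"))
P=ray("wrist",[(246,111),(267,111),(264,201),(245,201)],.07,st);print(np.round(P,4),np.round(P.mean(0),4))
a=(P[0]+P[1]-P[2]-P[3])/2;print(np.linalg.norm(a),np.degrees(np.arctan2(a[1],a[0])), np.linalg.norm(P[0]-P[1]))
F=ray("wrist",[(241,99),(271,99)],.02,st);print(np.round(F,4),np.linalg.norm(F[0]-F[1]))
T=Ro.from_quat(st["tcp_rot"]).as_matrix();print(np.degrees(np.arctan2(T[1,0],T[0,0])),st["eef_pos"])
E
```

```text
[[ 0.5417 -0.4643  0.07  ]
 [ 0.5462 -0.4832  0.07  ]
 [ 0.461  -0.502   0.07  ]
 [ 0.4565 -0.4835  0.07  ]] [ 0.5014 -0.4832  0.07  ]
0.08728295873106759 12.588482787403429 0.01943378531554912
[[ 0.5511 -0.456   0.02  ]
 [ 0.5586 -0.4871  0.02  ]] 0.03200215497500592
13.557549374060937 [ 0.48118101 -0.4827369   0.23077127]
```

```bash
python3 -m jog '{"travel":[[10,0,-30],[10,0,-40],[0,0,-40],[0,0,-35],[0,0,-30]],"dr":[[0,0,-1],[0,0,0],[0,0,0],[0,0,0],[0,0,0]],"jaw":[0,0,0,0,0]}' 40
python3 -m jog '{"travel":[[0,0,-15],[0,0,-7],[0,0,0],[0,0,0]],"dr":[[0,0,0],[0,0,0],[0,0,0],[0,0,0]],"jaw":[0,0,0,0]}'
```

```text
time: 1.45
eef_pos: [0.4972, -0.4848, 0.0529]
tcp_rot: [0.994, 0.106, -0.001, -0.001]
contact_force: [0.8, -0.4, -0.3]
opening: 1.004
time: 1.78
eef_pos: [0.4999, -0.486, 0.0361]
tcp_rot: [0.994, 0.107, 0.001, 0.001]
contact_force: [0.1, 0.1, -0.4]
opening: 0.999
```

```bash
python3 -m jog '{"travel":[[1,3,-4],[0,0,0],[0,0,0],[0,0,0],[0,0,0]],"dr":[[0,0,0],[0,0,0],[0,0,0],[0,0,0],[0,0,0]],"jaw":[0,120,255,255,255]}' 60
python3 -m jog '{"travel":[[0,0,0],[0,0,0],[0,0,0],[0,0,0],[0,0,0]],"dr":[[0,0,0],[0,0,0],[0,0,0],[0,0,0],[0,0,0]],"jaw":[255,255,255,255,255]}'
```

```text
time: 2.2
eef_pos: [0.501, -0.4817, 0.0312]
tcp_rot: [0.994, 0.108, 0.0, 0.001]
contact_force: [-0.2, -0.2, 0.4]
opening: 0.452
time: 2.62
eef_pos: [0.5008, -0.4817, 0.0307]
tcp_rot: [0.994, 0.107, 0.0, 0.0]
contact_force: [0.2, 0.0, 1.3]
opening: 0.226
```

```bash
Z='[0,0,0]'
python3 -m jog '{"travel":[[0,0,30],[0,0,38],[0,0,38],[0,0,38],[0,0,20]],"dr":[[0,0,0],[0,0,0],[0,0,0],[0,0,0],[0,0,0]],"jaw":[255,255,255,255,255]}'
python3 -m jog '{"travel":[[4,20,0],[5,36,0],[5,36,0],[5,36,0],[5,36,0]],"dr":[[0,0,0],[0,0,0],[0,0,0],[0,0,0],[0,0,0]],"jaw":[255,255,255,255,255]}'
python3 -m jog '{"travel":[[5,36,0],[5,36,0],[5,36,0],[5,36,0],[5,36,0]],"dr":[[0,0,0],[0,0,0],[0,0,0],[0,0,0],[0,0,0]],"jaw":[255,255,255,255,255]}'
python3 -m jog '{"travel":[[5,36,0],[5,36,0],[5,36,0],[5,36,0],[5,36,0]],"dr":[[0,0,0],[0,0,0],[0,0,0],[0,0,0],[0,0,0]],"jaw":[255,255,255,255,255]}'
python3 -m jog '{"travel":[[5,36,0],[5,36,0],[0,36,0],[0,30,0],[0,20,0]],"dr":[[0,0,0],[0,0,0],[0,0,0],[0,0,0],[0,0,0]],"jaw":[255,255,255,255,255]}'
```

```text
time: 3.03
eef_pos: [0.5017, -0.4827, 0.1998]
tcp_rot: [0.994, 0.107, 0.002, 0.003]
contact_force: [0.6, -0.4, -1.0]
opening: 0.227
time: 3.45
eef_pos: [0.524, -0.3156, 0.1933]
tcp_rot: [0.994, 0.107, -0.001, -0.001]
contact_force: [0.7, 0.5, -0.9]
opening: 0.23
time: 3.87
eef_pos: [0.549, -0.1355, 0.1936]
tcp_rot: [0.994, 0.107, -0.001, -0.0]
contact_force: [0.4, -0.8, -1.7]
opening: 0.226
time: 4.28
eef_pos: [0.574, 0.0444, 0.1936]
tcp_rot: [0.994, 0.107, -0.001, -0.0]
contact_force: [0.5, 0.1, -1.5]
opening: 0.226
time: 4.7
eef_pos: [0.5836, 0.2035, 0.1933]
tcp_rot: [0.994, 0.108, -0.001, -0.0]
contact_force: [0.3, 0.3, -2.0]
opening: 0.225
```

```bash
python3 -m jog '{"travel":[[3,30,-15],[0,22,-15],[0,0,-10],[0,0,0],[0,0,0]],"dr":[[0,0,0],[0,0,0],[0,0,0],[0,0,0],[0,0,0]],"jaw":[255,255,255,255,255]}'
python3 - <<'E'
from h import *
import pickle
st=get_state();im=read_camera("wrist");np.save("pics/w2.npy",im);pickle.dump(st,open("pics/w2.pkl","wb"))
cv2.imwrite("pics/w2.png",im[:,:,::-1]);print(st["eef_pos"])
for i,a,c in blobs(im.min(2)>110,80)[0]: print(a,c,np.round(ray("wrist",c,.048,st)[0],4))
E
```

```text
time: 5.12
eef_pos: [0.5867, 0.252, 0.1527]
tcp_rot: [0.994, 0.108, -0.002, 0.0]
contact_force: [0.4, 0.3, -2.1]
opening: 0.229
[0.58667133 0.25195418 0.15272946]
35673 [276.66588176  36.51498332] [0.7034 0.2582 0.048 ]
1053 [454.98195632 175.88603989] [0.6355 0.0949 0.048 ]
26221 [ 85.96846039 217.52084207] [0.5369 0.3805 0.048 ]
914 [307.71881838 202.83698031] [0.5885 0.2039 0.048 ]
1035 [382.58454106 208.47729469] [0.597  0.1424 0.048 ]
693 [366.62914863 274.15728716] [0.536 0.136 0.048]
494 [325.17408907 276.99190283] [0.5255 0.1708 0.048 ]
3442 [474.59442185 327.30563626] [0.5044 0.0205 0.048 ]
231 [  4.15151515 348.28571429] [0.3872 0.4468 0.048 ]
105 [119.36190476 339.33333333] [0.4207 0.3412 0.048 ]
142 [145.17605634 372.3943662 ] [0.3872 0.3127 0.048 ]
92 [352.75       371.79347826] [0.4309 0.1154 0.048 ]
```

View pics/w2.png

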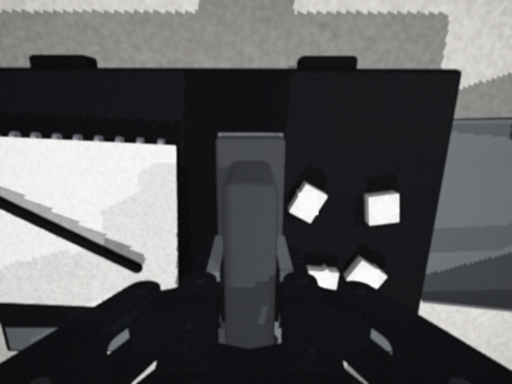

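The wrist view shows all four chips to the right of the scraper, at (308,203), (383,208), (325,277) and (367,274). The scraper is held squarely, the notebook edge is at column 178, and the lid end runs from (459,72) to (424,300).

```bash
python3 - <<'E'
from h import *
import pickle
st=pickle.load(open("pics/w2.pkl","rb"));im=np.load("pics/w2.npy")
E=ray("wrist",[(459,72),(424,300)],.04,st);N=ray("wrist",[(178,150),(179,285)],.054,st);B=ray("wrist",[(0,69),(300,70),(459,72)],.04,st)
print(np.round(E,4),np.round(N,4),np.round(B,4))
d=E[0]-E[1];yaw=np.arctan2(d[1],d[0]);b=B[2]-B[0];print(np.degrees(yaw),np.degrees(np.arctan2(-b[0],b[1]))-180)
ex=np.array([np.cos(yaw),np.sin(yaw)]);ey=np.array([-ex[1],ex[0]])
O=E[0,:2]-.131*ex;print("O",O)
for n,p in (("A",(.597,.1424)),("B",(.5885,.2039)),("C",(.536,.136)),("D",(.5225,.175)),("N0",N[0,:2]),("N1",N[1,:2]),("tcp",st["eef_pos"][:2])): q=np.array(p)-O;print(n,np.round([q@ex,q@ey],4))
T=Ro.from_quat(st["tcp_rot"]).as_matrix();print(np.degrees(np.arctan2(T[1,0],T[0,0])))
E
```

```text
[[0.7107 0.1179 0.04  ]
 [0.5176 0.071  0.04  ]] [[0.6099 0.3132 0.054 ]
 [0.4942 0.2946 0.054 ]] [[0.639  0.4556 0.04  ]
 [0.6864 0.2353 0.04  ]
 [0.7107 0.1179 0.04  ]]
13.663492352262768 -348.01129129566806
O [0.58339179 0.08694009]
A [0.0263 0.0507]
B [0.0326 0.1124]
C [-0.0345  0.0589]
D [-0.0384  0.1   ]
N0 [0.0792 0.2136]
N1 [-0.0376  0.2229]
tcp [0.0422 0.1596]
12.348016614588238
```

```bash
python3 -m jog '{"travel":[[5,1,-20],[0,0,-30],[0,0,-20],[0,0,-9],[0,0,0]],"dr":[[0,0,0],[0,0,0],[0,0,0],[0,0,0],[0,0,0]],"jaw":[255,255,255,255,255]}'
python3 -m jog '{"travel":[[0,0,0],[0,0,0]],"dr":[[0,0,0],[0,0,0]],"jaw":[255,255]}'
```

```text
time: 5.58
eef_pos: [0.5914, 0.2521, 0.0732]
tcp_rot: [0.994, 0.107, -0.002, 0.0]
contact_force: [-0.8, -0.7, -2.2]
opening: 0.222
time: 5.75
eef_pos: [0.5943, 0.2535, 0.0778]
tcp_rot: [0.994, 0.107, 0.002, -0.0]
contact_force: [0.1, -0.2, -1.4]
opening: 0.223
```

```bash
python3 -m jog '{"travel":[[0,0,-3],[0,0,0],[0,0,0]],"dr":[[0,0,0],[0,0,0],[0,0,0]],"jaw":[255,255,255]}'
python3 -m jog '{"travel":[[0,0,0],[0,0,0]],"dr":[[0,0,0],[0,0,0]],"jaw":[255,255]}'
```

```text
time: 6.0
eef_pos: [0.5931, 0.2537, 0.0732]
tcp_rot: [0.994, 0.107, 0.001, -0.0]
contact_force: [0.2, 0.1, -1.6]
opening: 0.227
time: 6.17
eef_pos: [0.5927, 0.2537, 0.0726]
tcp_rot: [0.994, 0.107, 0.0, -0.0]
contact_force: [0.2, 0.6, -1.2]
opening: 0.222
```

```bash
python3 -m jog '{"travel":[[0.5,-2,-1],[1.1,-5,0],[2,-9,0],[2.2,-10,0],[2.2,-10,0]],"dr":[[0,0,0],[0,0,0],[0,0,0],[0,0,0],[0,0,0]],"jaw":[255,255,255,255,255]}'
python3 -m jog '{"travel":[[2.2,-10,0],[2.2,-10,0],[2.2,-10,0],[2.2,-10,0],[2.2,-10,0]],"dr":[[0,0,0],[0,0,0],[0,0,0],[0,0,0],[0,0,0]],"jaw":[255,255,255,255,255]}'
python3 -m jog '{"travel":[[2.2,-10,0],[2.2,-10,0],[2.2,-10,0]],"dr":[[0,0,0],[0,0,0],[0,0,0]],"jaw":[255,255,255]}'
```

```text
time: 6.58
eef_pos: [0.6009, 0.2164, 0.0712]
tcp_rot: [0.994, 0.107, -0.0, 0.0]
contact_force: [0.2, 0.5, -1.7]
opening: 0.229
time: 7.0
eef_pos: [0.6119, 0.1663, 0.0714]
tcp_rot: [0.994, 0.107, 0.0, -0.0]
contact_force: [-0.2, 0.6, -1.4]
opening: 0.228
time: 7.25
eef_pos: [0.6184, 0.1365, 0.0713]
tcp_rot: [0.994, 0.107, 0.0, -0.0]
contact_force: [-0.4, 1.2, -1.5]
opening: 0.223
```

```bash
python3 -m jog '{"travel":[[2.2,-10,0],[2.2,-10,0],[2.2,-10,0],[1.5,-7,0],[0,0,0]],"dr":[[0,0,0],[0,0,0],[0,0,0],[0,0,0],[0,0,0]],"jaw":[255,255,255,255,255]}'
python3 - <<'E'
from h import *
im=read_camera("top");cv2.imwrite("pics/t2.png",cv2.resize(im[110:260,50:300,::-1],None,fx=3,fy=3,interpolation=cv2.INTER_CUBIC))
im=read_camera("scene");
cv2.imwrite("pics/s2.png",cv2.resize(im[150:320,200:450,::-1],None,fx=3,fy=3,interpolation=cv2.INTER_CUBIC))
E
```

```text
time: 7.67
eef_pos: [0.6268, 0.0989, 0.0714]
tcp_rot: [0.994, 0.107, 0.0, 0.0]
contact_force: [0.2, -0.4, -1.4]
opening: 0.224
```

View pics/s2.png

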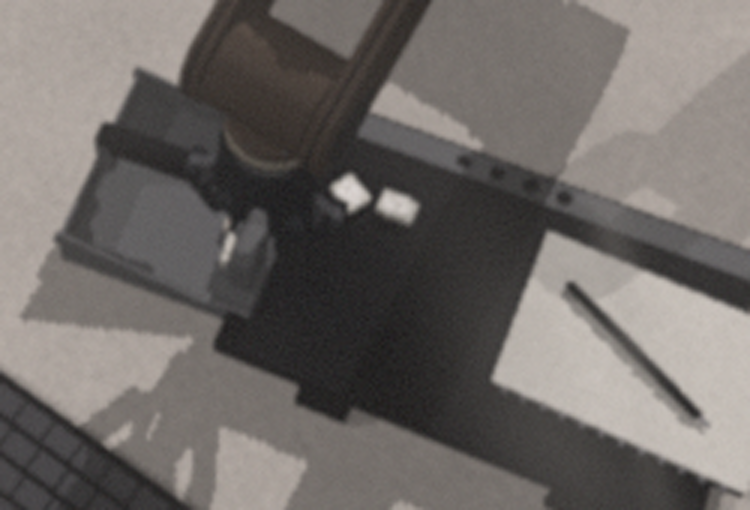

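The scene view shows chips C (348,192) and D (397,205) still on the lid, and one chip at (228,240) in the scoop mouth area. I'll lift, move behind C and D, and check the scoop.

```bash
python3 -m jog '{"travel":[[0,0,25],[0,0,25],[-28,30,0],[-28,32,0],[-28,32,0]],"dr":[[0,0,0],[0,0,0],[0,0,0],[0,0,0],[0,0,0]],"jaw":[255,255,255,255,255]}'
python3 -m jog '{"travel":[[-28,33,0],[0,0,0],[0,0,0]],"dr":[[0,0,0],[0,0,0],[0,0,0]],"jaw":[255,255,255]}'
python3 - <<'E'
from h import *
st=get_state();print(st["eef_pos"])
im=read_camera("top");np.save("pics/t3.npy",im);cv2.imwrite("pics/t3.png",cv2.resize(im[110:260,50:300,::-1],None,fx=3,fy=3,interpolation=cv2.INTER_CUBIC))
w=read_camera("wrist");cv2.imwrite("pics/w3.png",w[:,:,::-1])
for i,a,c in blobs(w.min(2)>110,80)[0]: print(a,c,np.round(ray("wrist",c,.048,st)[0],4))
E
```

```text
time: 8.18
eef_pos: [0.5429, 0.1944, 0.1222]
tcp_rot: [0.994, 0.107, 0.001, -0.0]
contact_force: [-0.3, 0.4, -1.3]
opening: 0.225
time: 8.43
eef_pos: [0.5146, 0.2272, 0.1213]
tcp_rot: [0.994, 0.11, -0.0, -0.0]
contact_force: [1.3, -0.3, -1.0]
opening: 0.228
[0.51463434 0.22719158 0.12126409]
270 [499.86666667   5.61111111] [0.6715 0.1077 0.048 ]
30955 [ 73.14798902 133.35293168] [0.5384 0.3544 0.048 ]
774 [486.66020672  95.20155039] [0.6217 0.0936 0.048 ]
902 [475.75831486 137.60643016] [0.5947 0.0893 0.048 ]
1329 [378.0579383 208.5462754] [0.5324 0.1369 0.048 ]
1417 [319.82568807 213.00282287] [0.52   0.1769 0.048 ]
7542 [474.78626359 300.65818085] [0.4762 0.0375 0.048 ]
167 [330.2994012  281.91017964] [0.4675 0.1533 0.048 ]
187 [382.60427807 283.10695187] [0.4753 0.1135 0.048 ]
2728 [ 31.3042522  324.56414956] [0.3776 0.3773 0.048 ]
151 [277.59602649 333.2384106 ] [0.4127 0.1815 0.048 ]
84 [221.32142857 335.22619048] [0.4009 0.2258 0.048 ]
245 [118.22857143 340.28979592] [0.3776 0.3073 0.048 ]
180 [380.45       340.29444444] [0.4244 0.0975 0.048 ]
137 [145.18978102 372.40145985] [0.3497 0.2815 0.048 ]
81 [353.51851852 372.51851852] [0.3882 0.109  0.048 ]
```

View pics/t3.png

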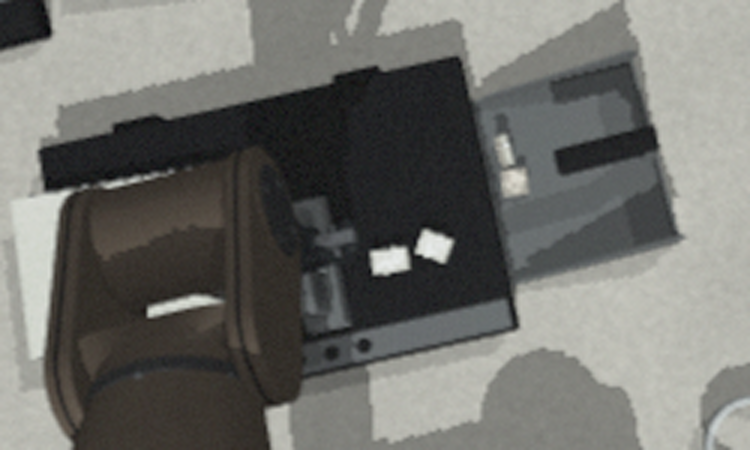

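View pics/w3.png

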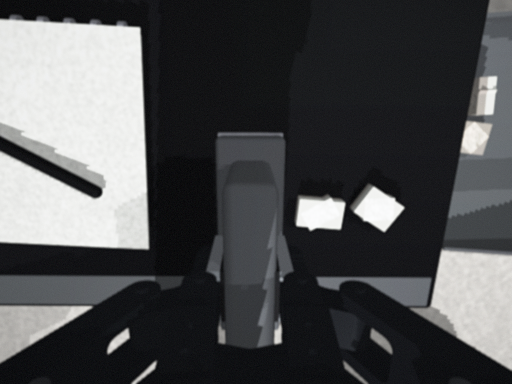

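Chips A and B lie in the scoop at (505,148) and (513,182), and C and D are centred in front of the scraper. Second sweep.

```bash
python3 -m jog '{"travel":[[0,0,-20],[0,0,-20],[0,0,-7],[0,0,0],[0,0,0]],"dr":[[0,0,0],[0,0,0],[0,0,0],[0,0,0],[0,0,0]],"jaw":[255,255,255,255,255]}'
python3 -m jog '{"travel":[[0,0,0],[0,0,0],[0,0,0]],"dr":[[0,0,0],[0,0,0],[0,0,0]],"jaw":[255,255,255]}'
```

```text
time: 8.95
eef_pos: [0.5171, 0.2244, 0.0743]
tcp_rot: [0.994, 0.107, -0.0, 0.0]
contact_force: [-0.5, -0.9, -1.0]
opening: 0.223
time: 9.2
eef_pos: [0.5173, 0.2251, 0.0755]
tcp_rot: [0.994, 0.107, 0.001, -0.0]
contact_force: [0.0, -0.4, -1.2]
opening: 0.227
```

```bash
python3 -m jog '{"travel":[[0,0,-4],[0.5,-2,0],[1.1,-5,0],[2.2,-10,0],[2.2,-10,0]],"dr":[[0,0,0],[0,0,0],[0,0,0],[0,0,0],[0,0,0]],"jaw":[255,255,255,255,255]}'
python3 -m jog '{"travel":[[2.2,-10,0],[2.2,-10,0],[2.2,-10,0],[2.2,-10,0],[2.2,-10,0]],"dr":[[0,0,0],[0,0,0],[0,0,0],[0,0,0],[0,0,0]],"jaw":[255,255,255,255,255]}'
python3 -m jog '{"travel":[[2.2,-10,0],[2.2,-10,0],[2.2,-10,0],[2.2,-10,0],[2.2,-10,0]],"dr":[[0,0,0],[0,0,0],[0,0,0],[0,0,0],[0,0,0]],"jaw":[255,255,255,255,255]}'
```

```text
time: 9.62
eef_pos: [0.5228, 0.1976, 0.0706]
tcp_rot: [0.994, 0.108, 0.0, -0.0]
contact_force: [-0.0, 1.9, -0.9]
opening: 0.228
time: 10.03
eef_pos: [0.5339, 0.147, 0.0706]
tcp_rot: [0.994, 0.107, 0.0, -0.0]
contact_force: [-0.4, 1.9, 2.2]
opening: 0.228
time: 10.45
eef_pos: [0.5449, 0.0972, 0.0706]
tcp_rot: [0.994, 0.107, 0.0, -0.0]
contact_force: [-1.2, 3.8, 3.4]
opening: 0.23
```

```bash
python3 -m jog '{"travel":[[2.2,-10,0],[1.6,-7,0],[0,0,0]],"dr":[[0,0,0],[0,0,0],[0,0,0]],"jaw":[255,255,255]}'
python3 -m jog '{"travel":[[0,0,25],[0,0,10],[-6,30,0],[-6,30,0],[-6,30,0]],"dr":[[0,0,0],[0,0,0],[0,0,0],[0,0,0],[0,0,0]],"jaw":[255,255,255,255,255]}'
python3 - <<'E'
from h import *
im=read_camera("top");cv2.imwrite("pics/t4.png",cv2.resize(im[110:260,50:300,::-1],None,fx=3,fy=3,interpolation=cv2.INTER_CUBIC))
E
```

```text
time: 10.7
eef_pos: [0.549, 0.079, 0.0706]
tcp_rot: [0.994, 0.107, 0.0, 0.001]
contact_force: [-0.5, -1.6, 4.4]
opening: 0.225
time: 11.12
eef_pos: [0.5302, 0.1712, 0.1051]
tcp_rot: [0.994, 0.107, 0.0, 0.001]
contact_force: [-0.8, 0.4, -0.9]
opening: 0.226
```

View pics/t4.png

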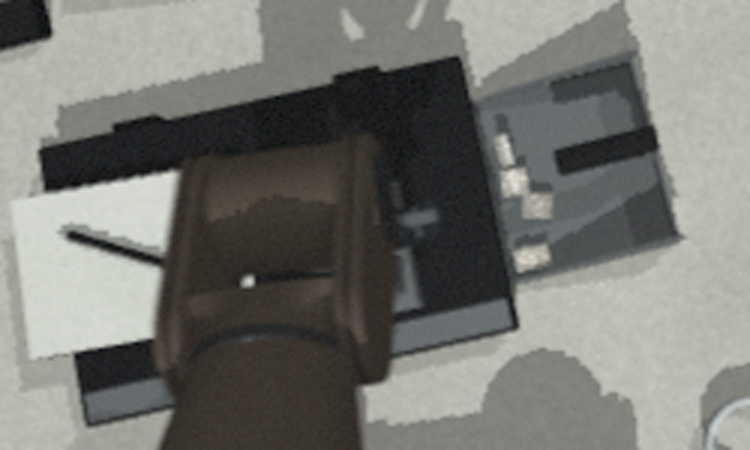

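All four chips are now in the scoop, at (505,148), (513,182), (538,205) and (532,255). I'll set the scraper down on the lid here.

```bash
python3 -m jog '{"travel":[[-2,10,-15],[0,0,-10],[0,0,-6],[0,0,0],[0,0,0]],"dr":[[0,0,0],[0,0,0],[0,0,0],[0,0,0],[0,0,0]],"jaw":[255,255,255,255,255]}'
python3 -m jog '{"travel":[[0,0,-2],[0,0,0],[0,0,0]],"dr":[[0,0,0],[0,0,0],[0,0,0]],"jaw":[255,255,255]}'
```

```text
time: 11.58
eef_pos: [0.528, 0.1801, 0.0734]
tcp_rot: [0.994, 0.107, -0.001, 0.0]
contact_force: [0.5, 0.3, -0.9]
opening: 0.23
time: 11.83
eef_pos: [0.5288, 0.1806, 0.0728]
tcp_rot: [0.994, 0.107, 0.0, 0.0]
contact_force: [-0.4, 0.5, -1.5]
opening: 0.223
```

```bash
python3 -m jog '{"travel":[[0,0,-2.5],[0,0,0],[0,0,0]],"dr":[[0,0,0],[0,0,0],[0,0,0]],"jaw":[255,255,255]}'
python3 -m jog '{"travel":[[0,0,0],[0,0,0],[0,0,0],[0,0,0],[0,0,0]],"dr":[[0,0,0],[0,0,0],[0,0,0],[0,0,0],[0,0,0]],"jaw":[180,100,0,0,0]}'
python3 -m jog '{"travel":[[0,0,0],[0,0,0],[0,0,0],[0,0,20],[0,0,35]],"dr":[[0,0,0],[0,0,0],[0,0,0],[0,0,0],[0,0,0]],"jaw":[0,0,0,0,0]}'
python3 -m jog '{"travel":[[0,0,40],[0,0,40],[0,0,30],[0,0,0],[0,0,0]],"dr":[[0,0,0],[0,0,0],[0,0,0],[0,0,0],[0,0,0]],"jaw":[0,0,0,0,0]}'
python3 - <<'E'
from h import *
im=read_camera("top");np.save("pics/t5.npy",im)
st=get_state();w=read_camera("wrist");cv2.imwrite("pics/w5.png",w[:,:,::-1])
E
```

```text
time: 12.08
eef_pos: [0.5293, 0.181, 0.0707]
tcp_rot: [0.994, 0.107, 0.001, 0.0]
contact_force: [2.2, -0.3, 0.5]
opening: 0.228
time: 12.5
eef_pos: [0.5281, 0.1811, 0.0697]
tcp_rot: [0.994, 0.107, -0.0, -0.0]
contact_force: [0.5, 0.0, -0.6]
opening: 0.847
time: 12.92
eef_pos: [0.5247, 0.1804, 0.1206]
tcp_rot: [0.994, 0.107, -0.005, 0.0]
contact_force: [-0.5, -0.3, -0.6]
opening: 0.999
time: 13.33
eef_pos: [0.5297, 0.1813, 0.2378]
tcp_rot: [0.994, 0.107, 0.003, -0.0]
contact_force: [0.2, 0.8, -0.9]
opening: 0.999
```

View pics/w5.png

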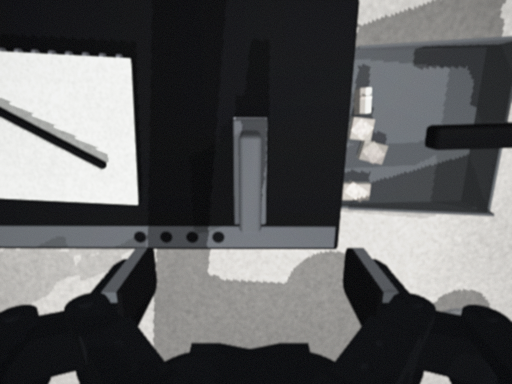

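The wrist view shows the scraper standing alone on the lid at (250,180). The four chips lie in the scoop at x≈345–385, and the handle's front end is at (427,135).

```bash
python3 - <<'E'
from h import *
st=get_state();print(np.round(st["qpos"],3))
P=ray("wrist",[(427,135),(427,124),(427,146),(510,123),(510,146)],.086,st);print(np.round(P,4))
P=ray("wrist",[(492,213),(507,38)],.05,st);print(np.round(P,4))
E
```

```text
[0.148 0.028 1.864 0.    1.252 1.504]
[[ 0.6029  0.0338  0.086 ]
 [ 0.6121  0.0373  0.086 ]
 [ 0.5936  0.0301  0.086 ]
 [ 0.6288 -0.0348  0.086 ]
 [ 0.6097 -0.0439  0.086 ]]
[[ 0.5396 -0.0865  0.05  ]
 [ 0.7042 -0.0266  0.05  ]]
```

```bash
python3 -m jog '{"travel":[[8,-18,0],[8,-18,0],[8,-18,0],[8,-18,0],[8,-18,0]],"dr":[[0,0,7],[0,0,7],[0,0,7],[0,0,7],[0,0,7]],"jaw":[0,0,0,0,0]}' 80
python3 -m jog '{"travel":[[8,-18,0],[8,-18,0],[8,-18,0],[8,-18,0],[11,-20,0]],"dr":[[0,0,7],[0,0,7],[0,0,7],[0,0,7],[0,0,7]],"jaw":[0,0,0,0,0]}'
python3 -m jog '{"travel":[[0,0,0],[0,0,-10],[0,0,-20],[0,0,0],[0,0,0]],"dr":[[0,0,7],[0,0,7],[0,0,6],[0,0,0],[0,0,0]],"jaw":[0,0,0,0,0]}'
python3 -m jog '{"travel":[[0,0,0],[0,0,0],[0,0,0]],"dr":[[0,0,0],[0,0,0],[0,0,0]],"jaw":[0,0,0]}'
python3 - <<'E'
from h import *
import pickle
st=get_state();w=read_camera("wrist");cv2.imwrite("pics/w6.png",w[:,:,::-1]);pickle.dump(st,open("pics/w6.pkl","wb"))
T=Ro.from_quat(st["tcp_rot"]).as_matrix();print(np.degrees(np.arctan2(T[1,0],T[0,0])),T[:,2])
E
```

```text
time: 13.85
eef_pos: [0.5672, 0.0903, 0.2317]
tcp_rot: [0.915, 0.404, -0.002, -0.001]
contact_force: [0.2, -0.7, -0.3]
opening: 0.998
time: 14.27
eef_pos: [0.61, -0.0014, 0.2315]
tcp_rot: [0.751, 0.661, -0.002, -0.002]
contact_force: [0.4, 0.5, -0.4]
opening: 1.003
time: 14.68
eef_pos: [0.6092, -0.0007, 0.201]
tcp_rot: [0.628, 0.778, -0.002, -0.003]
contact_force: [0.4, -0.5, 0.1]
opening: 0.997
time: 14.93
eef_pos: [0.6118, -0.0009, 0.2058]
tcp_rot: [0.627, 0.779, 0.0, 0.001]
contact_force: [-0.1, 0.4, -0.2]
opening: 1.002
102.2883537638224 [ 1.52210827e-03 -2.69957590e-04 -9.99998805e-01]
```

View pics/w6.png

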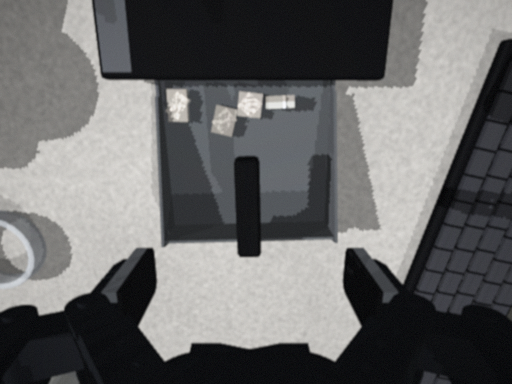

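The handle runs from (247,157) down to (249,255), aligned with the tool. All four chips are inside the pan at rows 88–135, and the jaws lie either side of the handle.

```bash
python3 - <<'E'
from h import *
import pickle
st=pickle.load(open("pics/w6.pkl","rb"))
P=ray("wrist",[(247,157),(249,255)],.086,st);print(np.round(P,4),st["eef_pos"])
d=P[0]-P[1];u=d/np.linalg.norm(d);print(np.linalg.norm(d),np.degrees(np.arctan2(-d[0],d[1])));print("grip",P[0]-.025*u)
E
```

```text
[[ 0.6039  0.0259  0.086 ]
 [ 0.6246 -0.0618  0.086 ]] [ 0.61178493 -0.00091461  0.20582137]
0.0901372554964405 13.315311692282037
grip [0.60962127 0.00156262 0.086     ]
```

```bash
python3 -m jog '{"travel":[[-2,2,-20],[0,0,-35],[0,0,-35],[0,0,-30],[0,0,-15]],"dr":[[0,0,1],[0,0,0],[0,0,0],[0,0,0],[0,0,0]],"jaw":[0,0,0,0,0]}'
python3 -m jog '{"travel":[[0,0,-10],[0,0,0],[0,0,0],[0,0,0]],"dr":[[0,0,0],[0,0,0],[0,0,0],[0,0,0]],"jaw":[0,0,0,0]}'
```

```text
time: 15.4
eef_pos: [0.6069, 0.0015, 0.0659]
tcp_rot: [0.62, 0.784, -0.001, -0.002]
contact_force: [-0.3, 0.9, -0.5]
opening: 1.001
time: 15.73
eef_pos: [0.6109, 0.0008, 0.062]
tcp_rot: [0.62, 0.784, 0.001, 0.002]
contact_force: [0.1, 0.3, 0.1]
opening: 0.997
```

```bash
python3 -m jog '{"travel":[[-1,0,-6],[0,0,0],[0,0,0],[0,0,0],[0,0,0]],"dr":[[0,0,0],[0,0,0],[0,0,0],[0,0,0],[0,0,0]],"jaw":[0,60,120,160,190]}' 80
python3 -m jog '{"travel":[[0,0,0],[0,0,0],[0,0,0],[0,0,0],[0,0,0]],"dr":[[0,0,0],[0,0,0],[0,0,0],[0,0,0],[0,0,0]],"jaw":[255,255,255,255,255]}'
```

```text
time: 16.15
eef_pos: [0.6085, 0.001, 0.0542]
tcp_rot: [0.62, 0.784, 0.0, 0.0]
contact_force: [-0.2, 0.6, -0.4]
opening: 0.454
time: 16.57
eef_pos: [0.6088, 0.001, 0.0543]
tcp_rot: [0.62, 0.784, 0.0, 0.0]
contact_force: [0.0, 0.6, 3.0]
opening: 0.247
```

```bash
python3 -m jog '{"travel":[[0,0,1],[0,0,1],[0.4,-2,0],[1,-4,0],[1.3,-6,0]],"dr":[[0,0,0],[0,0,0],[0,0,0],[0,0,0],[0,0,0]],"jaw":[255,255,255,255,255]}'
python3 -m jog '{"travel":[[1.7,-8,0],[1.7,-8,0],[1.7,-8,0],[1.7,-8,0],[1.7,-8,0]],"dr":[[0,0,0],[0,0,0],[0,0,0],[0,0,0],[0,0,0]],"jaw":[255,255,255,255,255]}'
python3 -m jog '{"travel":[[1.7,-8,0],[1.3,-6,0],[1,-4,0],[0.4,-2,0],[0,0,0]],"dr":[[0,0,0],[0,0,0],[0,0,0],[0,0,0],[0,0,0]],"jaw":[255,255,255,255,255]}'
```

```text
time: 16.98
eef_pos: [0.6104, -0.0109, 0.055]
tcp_rot: [0.62, 0.785, -0.0, -0.001]
contact_force: [0.1, -0.1, -3.0]
opening: 0.242
time: 17.4
eef_pos: [0.6197, -0.0522, 0.0558]
tcp_rot: [0.62, 0.784, 0.0, 0.0]
contact_force: [-0.6, 0.6, -2.9]
opening: 0.247
time: 17.82
eef_pos: [0.624, -0.0714, 0.0558]
tcp_rot: [0.62, 0.784, 0.0, 0.0]
contact_force: [-0.4, 0.1, -2.2]
opening: 0.243
```

Drawn back 74 mm, and the wrist reads about 3 N, which matches the scoop plus four chips. I'll lift gently.

```bash
python3 -m jog '{"travel":[[0,0,2],[0,0,5],[0,0,8],[0,0,11],[0,0,12]],"dr":[[0,0,0],[0,0,0],[0,0,0],[0,0,0],[0,0,0]],"jaw":[255,255,255,255,255]}'
python3 -m jog '{"travel":[[0,0,12],[0,0,12],[0,0,12],[0,0,12],[0,0,12]],"dr":[[0,0,0],[0,0,0],[0,0,0],[0,0,0],[0,0,0]],"jaw":[255,255,255,255,255]}'
python3 -m jog '{"travel":[[0,0,12],[0,0,12],[0,0,11],[0,0,8],[0,0,5]],"dr":[[0,0,0],[0,0,0],[0,0,0],[0,0,0],[0,0,0]],"jaw":[255,255,255,255,255]}'
python3 -m jog '{"travel":[[0,0,2],[0,0,0],[0,0,0],[0,0,0],[0,0,0]],"dr":[[0,0,0],[0,0,0],[0,0,0],[0,0,0],[0,0,0]],"jaw":[255,255,255,255,255]}'
python3 -m jog '{"travel":[[0,0,0],[0,0,0],[0,0,0],[0,0,0],[0,0,0]],"dr":[[0,0,0],[0,0,0],[0,0,0],[0,0,0],[0,0,0]],"jaw":[255,255,255,255,255]}'
python3 - <<'E'
from h import *
a=read_camera("scene");w=read_camera("wrist");print(np.round(get_state()["dq"],4))
cv2.imwrite("pics/f.png",np.hstack([cv2.resize(a[60:320,100:460,::-1],(480,347)),cv2.resize(w[:,:,::-1],(463,347))])[:, :943]) 
f=cv2.imread("pics/f.png");cv2.imwrite("pics/f.png",cv2.resize(f,(795,293),interpolation=cv2.INTER_AREA))
E
```

```text
time: 18.23
eef_pos: [0.6239, -0.0707, 0.095]
tcp_rot: [0.62, 0.785, 0.0, 0.0]
contact_force: [0.4, -0.7, -2.2]
opening: 0.248
time: 18.65
eef_pos: [0.624, -0.071, 0.1554]
tcp_rot: [0.62, 0.784, 0.0, 0.0]
contact_force: [-0.5, 0.4, -2.8]
opening: 0.242
time: 19.07
eef_pos: [0.6244, -0.0711, 0.2035]
tcp_rot: [0.62, 0.784, 0.0, 0.001]
contact_force: [0.3, 0.5, -1.9]
opening: 0.246
time: 19.48
eef_pos: [0.6235, -0.0708, 0.2028]
tcp_rot: [0.62, 0.784, -0.0, -0.001]
contact_force: [0.1, -0.8, -3.4]
opening: 0.248
time: 19.9
eef_pos: [0.6239, -0.071, 0.2038]
tcp_rot: [0.62, 0.784, 0.0, 0.0]
contact_force: [-0.2, 1.3, -3.3]
opening: 0.245
[ 0.001   0.0001  0.0023 -0.0002  0.0022 -0.0077]
```

View pics/f.png

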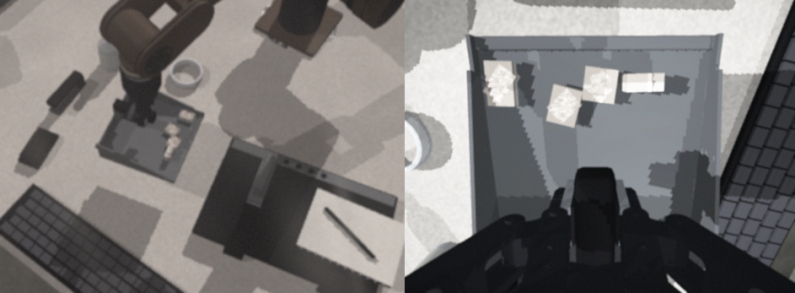

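The scoop hangs level with all four chips in its pan (right half, rows 60–125), the scraper stands on the lid at (262,180), and the bystanders look unmoved.

```bash
python3 -c "
from plant import *
print(sign_off())"
```

```text
the job is handed in; nothing more can be done
None
```

The job is handed in. I swept the chips into the scoop in two passes of two and stood the scraper back upright on the scanner lid. I then gripped the scoop by its handle, drew it back about 74 mm just clear of the desk, and lifted it level.

**Last checks, at about 20 s:**
- **Scoop:** by the tool's height its underside is about 150 mm above the desk. The tool is vertical and the joints are nearly still. The grip opening is about 21 mm on the 22 mm bar.
- **Load:** the wrist reads about 3 N, as expected for the scoop with four chips, though single readings varied from 1.9 to 3.4 N.
- **Pictures:** the last views show all four chips in the pan, the scraper upright, and the visible bystanders apparently where they were. I judged their positions by eye and did not measure them; the sanitiser was hardly visible in the last views.

No check failed. The camera positions differed by up to about 6 mm between views. In the second sweep the scraper pressed lightly on the lid, up to about 4 N.

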